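# Latch the filter test jig and hold the enabling lever half way

## Robot

A 6-joint arm with a two-finger parallel gripper is mounted at the origin on the work surface. World frame = base frame: x ahead of the robot, y to its left, z up, the work surface at z = 0. Lengths are in m, angles in degrees, forces in N, time in s.
With the tool pointing down it reaches from about 0.25 to 0.725 m from the base axis. Payload 9.7 kg.
Tool frame: the origin (TCP) lies midway between the tips of the shut fingers; the grasp point (between the pads) lies 19 mm behind it; z points along the fingers, y is the line along which they close (so a half turn about z gives the same grasp; the last joint's range is limited). The gripper opens to 85 mm and grips with 20 to 120 N. Pads are 22 mm wide; open, the fingers measure 114 mm over their backs; the gripper's body (76 mm by 85 mm) begins 54 mm behind the grasp point. The pads swing forward as they close: fully open they stand 13 mm farther back than shut.
Start: joints at [63.369, 4.979, 10.078, 95.1, 0, 90], TCP at [0.247, 0.492, 0.231] pointing down, gripper open.
Joint ranges: [-179.16, 179.16], [-48.56, 103.87], [-65.8, 70.77], [-126.05, 130.52], [-82.76, 87.17], [-180, 180]. Speed limits (degrees/s): [127.2, 127.2, 147.25, 180, 180, 180].

## Interface

Orientations are given as [roll, pitch, yaw] about the fixed x, y, z axes, in that order (R = Rz(yaw) Ry(pitch) Rx(roll)).
In Python, from workcell import * gives the robot as it stands.
- The arm moves only by the tool servo_tool, never from a script. Its argument "moves" is a list of rows, each a list of 4 numbers: the shift along the world's x, y, z in normalised numbers (1 is 75 cm), then the turn about the world's z in shares of 2 pi rad (1.0 is 2 pi rad). A call has 1 to 20 rows; each row is the pose to reach, as a shift and turn from the pose commanded when the call began; what a row does not reach only later rows make up. A row lasts 1/12 s, in which the tool goes at most 41.7 mm and 7.16 degrees, less where a joint would pass 70% of its speed; a pose out of reach is approached as far as the arm can. A shift or turn number past 1, either way, is cut back to 1. A call with a gripper value outside its range is refused whole. "claw" is the closure, from 0 (fully open) to 1 (shut), set as the call begins (left out, the last holds). The fingers move at their own pace and stop on an object; "force" is the grip in N (left out, the last holds). Time passes only in rows, so rows that repeat a pose let the fingers close. It gives the time, the measured TCP pose, the force, the opening and the grip force at its end, in the units of the state.
- get_obs(): the state, without advancing time (a new reading comes with each control period).
- camera(name): name is "side" or "top"; returns the picture (384x512x3 uint8, red, green, blue); there is no depth.
- get_calibration(name): a dict with "fx", "fy", "cx", "cy" (pixels), "rvec" (rotation vector, rad) and "tvec" (3), from world to camera coordinates, as OpenCV has them. Camera axes: x right, y down, z forward; pixel columns grow to the right and rows downward; lengths in m; the calibration is good to about 2 mm. A picture is of the moment at which its call begins. get_calibration takes no time and is no camera call.
- job_done(): hands the job in; it is judged then, once.
The state is a dict: "time": time; "q": joint angles; "qd": joint speeds; "joint_efforts": joint torques, N m; "ee_pos": TCP position; "tcp_rot": TCP orientation; "wrist_force": force on the tool from outside, world axes, zero at the start; "torque": the same for the moment, N m; "opening": finger opening in m; "grasp_force": force on a finger pad.
Only numpy, scipy, OpenCV 4.12 (cv2) and the standard library are available. Lean on these libraries where they do the work, as an engineer would, in place of code of your own. Each camera call takes 0.05 s, during which the arm holds its last target. There are 200 camera calls.

## Task

Swing the hold-down hook of the filter test jig down until it lies fully home between the prongs of its catch. Then press the spring-loaded enabling lever (green grip) half way down, with its pointer in the green part of the scale, and keep holding it there with the gripper's fingers: the program finishes while holding. Never press the lever down to its bottom stop, and leave everything else on the bench where it is.

Things in the scene. Friction and masses are not known exactly. Their poses are not given: they have to be found in the camera images.
- jig: Filter test jig, fixed: grey base plate 210 x 110 x 12 mm; dark hinge cheeks (82 mm high) at its +x end, a nest holding a filter in the middle, a yellow catch near its -x end (two prongs 7 mm thick, 84 mm high, 27 mm apart inside, at x = -50 mm). Origin: centre of the underside; x from catch to hinge (away from the robot), z up. On either side of the bench, yaw up to 0.35 rad either way.
- hook (a joint): Angle of the hold-down hook: 0 = closed, level, lying in the catch (a stop); it grows as the hook is raised, up to 1.5 rad. It starts between 0.65 and 1.15. The hinge is stiff: the hook stays where it is left and takes 1 to 3 N at its grip to move.
- hook_hinge (a point): The hook's hinge axis: 80 mm towards +x from the jig's centre, 72 mm above the bench; the axis is the jig's y.
- hook_grip (a point): Centre of the hook's red grip: bar 22 mm in diameter, 44 mm long, parallel to the hinge axis, across the hook's free end 158 mm from the hinge. The hook is a flat steel bar (18 mm wide, 10 mm thick) from hinge to grip; it points to the jig's -x, raised by the hook angle. Closed, the grip's centre is 72 mm above the bench, at x = -78 mm of the jig.
- pod: Enabling lever unit, fixed: black base 160 x 90 x 22 mm, grey pivot cheeks (70 mm high) at its +x end; beside the lever an upright scale plate (20 x 4 mm, top 103 mm high, at x = -6, y = +34 mm), grey above, green in the middle, red below, read by an orange pointer on the lever. Origin: centre of the underside; z up. Stands on the other side from the jig, yaw up to 0.35 rad either way.
- lever (a joint): Angle by which the lever is pressed: 0 = released, spring-held up (arm 0.5 rad above level); 0.5 = on its bottom stop (arm level). Half way = 0.25. The spring takes about 4 N at the grip to start, 7 N half way and 10 N at the bottom.
- lever_pivot (a point): The lever's pivot axis: 60 mm towards +x from the pod's centre, 55 mm above the bench; the axis is the pod's y. From it the lever points to the pod's -x, raised by 0.5 rad minus the lever angle.
- lever_grip (a point): The lever's green grip, a bar 22 mm in diameter and 50 mm long (parallel to the pivot axis) across the lever's free end, 120 mm from the pivot. The point is the bar's centre (113 mm above the bench when released, 85 mm half way, 55 mm at the bottom).
- dut: Bystander: grey filter 70 x 50 x 26 mm with two white caps lying in the jig's nest under the hook. Origin: centre of the underside.
- spare_filter: Bystander: a second grey filter, 70 x 50 x 26 mm, at the back of the bench. Origin: centre of the underside.
- screwdriver: Bystander: screwdriver lying on the bench.
- wrench: Bystander: small wrench, 130 mm, lying between the jig and the lever unit.
- multimeter: Bystander: yellow hand multimeter, 150 x 75 x 35 mm, lying on its back.
- mug: Bystander: white mug, 80 mm wide, 90 mm high.
- adapter0: Bystander: brass coaxial adapter, 24 mm wide, 22 mm high, standing near the robot.
- adapter1: Bystander: steel coaxial adapter, 24 mm wide, 22 mm high, standing near the robot.
Mind the look-alikes: they are no part of the job. What is shaped like the pod but pink or purple is not meant.

How it is judged (in metres and radians):
On the way, in this order (a step that is already met when the one before it is completed fails the run):
1. the hook lies fully home in its catch (value of joint hook below 0.05 rad and value of joint lever below 0.1 rad), for 0.2 s.
2. the fingers hold the lever half way down, the hook still closed (value of joint hook below 0.05 rad and value of joint lever between 0.18 and 0.32 rad and contact force between the fingers and pod above 3 N), for 0.3 s.
At the end, for the whole second after the job is handed in: The hook is closed (angle below 0.05 rad) and the gripper's fingers still press the lever with more than 3 N and hold it at rest between 0.18 and 0.32 rad of its 0.5 rad travel (all of step 2 and velocity of joint lever between -0.05 and 0.05 rad/s); the arm keeps its last pose, push and grip.
It fails at once if the lever is pressed down to its bottom stop (value of joint lever above 0.47 rad).
It fails at once if a bystander is disturbed (moved over 20 mm) (distance of any of spare_filter, screwdriver, wrench, multimeter, mug, adapter0, adapter1, dut from where it was at the start of the episode above 0.02 m).
It also fails if it takes over 45 s, if anything falls off the work surface, if the arm or the gripper's body presses on something with over 40 N, if the wrist force passes 120 N, or if a joint passes its speed limit or range.

## Working session

There is one attempt and no reset: what is moved stays moved. The work goes in short steps, Python scripts to look and compute and a tool call to move; the robot and the scene stay as the last step left them, time stands still between calls to the robot, and variables do not carry over. Pictures are saved under pics/ and viewed, at most 10 in all, crops included, and the job is handed in when it is done.

Besides the shell and the picture viewer there is one more tool, called after "Emit:" by a JSON object that holds its "op" and its "data". servo_tool: Moves the arm, as the interface text tells. Its arguments: {"type":"object","properties":{"moves":{"type":"array","items":{"type":"array","items":{"type":"number"}}},"claw":{"type":"number"},"force":{"type":"number"}},"required":["moves"]}

```bash
mkdir -p pics; cat > h.py <<'E'
from workcell import *
import numpy as np, cv2
def cal(n):
    c=get_calibration(n); K=np.array([[c["fx"],0,c["cx"]],[0,c["fy"],c["cy"]],[0,0,1.]])
    return K,cv2.Rodrigues(np.array(c["rvec"],float))[0],np.array(c["tvec"],float).ravel()
def ray(n,p):
    K,R,t=cal(n); return -R.T@t, R.T@np.linalg.solve(K,[p[0],p[1],1.])
def onz(n,p,z):
    o,d=ray(n,p); return o+d*(z-o[2])/d[2]
def tri(p1,p2,n1="top",n2="side"):
    o1,d1=ray(n1,p1);o2,d2=ray(n2,p2)
    s=np.linalg.lstsq(np.c_[d1,-d2],o2-o1,rcond=None)[0]
    a,b=o1+s[0]*d1,o2+s[1]*d2
    return (a+b)/2,np.linalg.norm(a-b)
def proj(n,P):
    K,R,t=cal(n); q=K@(R@np.array(P)+t); return q[:2]/q[2]
E
python3 - <<'E'
from h import *
a=camera("top");b=camera("side")
np.savez("im.npz",top=a,side=b)
for n,i in(("top",a),("side",b)):
    cv2.imwrite(f"pics/{n}0.png",cv2.resize(i[:,:,::-1],(800,600)))
    print(n,ray(n,(256,192)))
print(get_obs())
E
```

```text
top (array([0.37797425, 0.06346043, 1.24188015]), array([ 0.16329695, -0.00951124, -0.98659039]))
side (array([ 0.43859007, -0.65222977,  0.98075501]), array([ 0.10924151,  0.61757683, -0.77889495]))
{'time': 0.1, 'q': array([6.33684373e+01, 5.00852662e+00, 1.00397446e+01, 9.51004378e+01,
       1.50989355e-03, 8.99991887e+01]), 'qd': array([ 0.01828853, -0.04897856,  0.10010766, -0.03382044,  0.06739718,
       -0.0137933 ]), 'joint_efforts': array([ 3.88700289e-05, -5.21560049e+01,  4.65654194e+01,  1.60630583e-02,
       -2.39655344e-05,  2.97861767e-06]), 'ee_pos': array([0.24643885, 0.49146737, 0.23065515]), 'tcp_rot': array([-1.79930780e+02, -1.51087258e-03,  1.53369247e+02]), 'wrist_force': array([-0.30291101, -0.27459988, -0.05907574]), 'torque': array([ 0.00270364, -0.00743383,  0.03371742]), 'grasp_force': 0.0, 'opening': 0.08541235090647242}
```

View pics/top0.png

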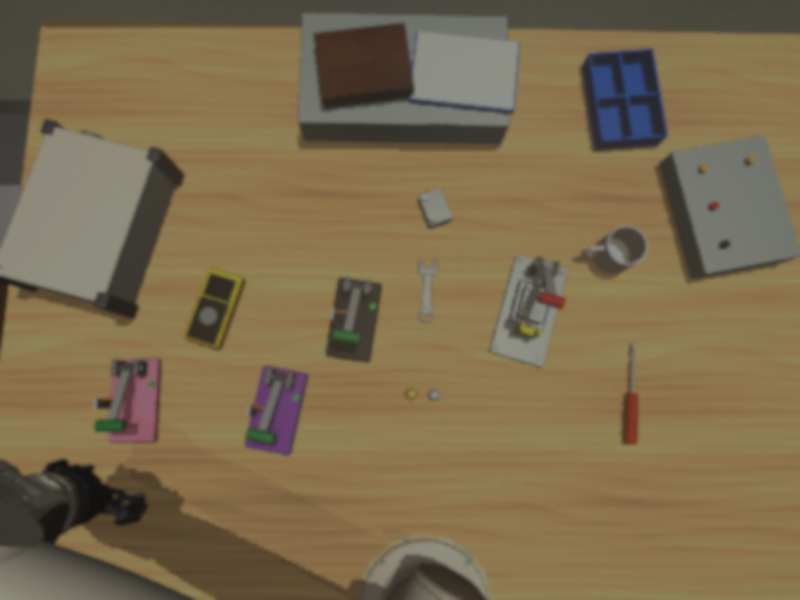

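View pics/side0.png

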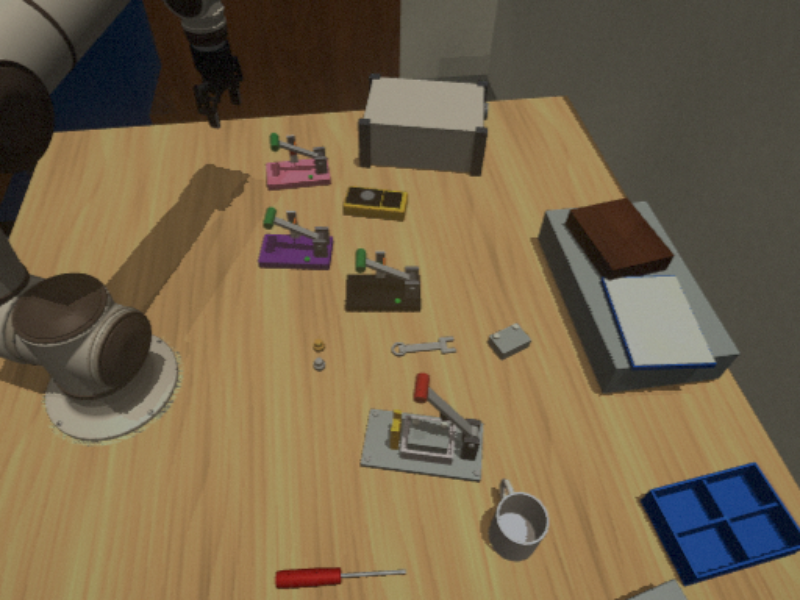

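The top view (800x600 scale) shows three lever units: black (353,320), purple (277,410) and pink (133,400). The black one fits "black base", and pink and purple are excluded. The jig is at (528,312) with its red hook grip at (550,298); the other red object, at (630,418), is the screwdriver handle. Next I'll confirm this in a crop and measure.

```bash
python3 - <<'E'
from h import *
d=np.load("im.npz"); s=.64
def roi(n,box):
    x0,y0,x1,y1=[int(v*s) for v in box]; return d[n][y0:y1,x0:x1],x0,y0
def blob(n,box,f):
    im,x0,y0=roi(n,box); h=cv2.cvtColor(im,cv2.COLOR_RGB2HSV).astype(int)
    m=f(h[...,0],h[...,1],h[...,2]).astype(np.uint8)
    k,l,st,c=cv2.connectedComponentsWithStats(m); i=1+np.argmax(st[1:,4])
    ct=cv2.findContours((l==i).astype(np.uint8),0,2)[0][0]+[x0,y0]
    return c[i]+[x0,y0],cv2.minAreaRect(ct.astype(np.float32)),st[i,4]
red=lambda h,S,v:((h<8)|(h>172))&(S>130)&(v>60)
grn=lambda h,S,v:(h>45)&(h<85)&(S>100)&(v>40)
g={}
for nm,f,bt,bs in(("hook",red,(530,270,580,320),(405,365,440,410)),("lever",grn,(325,320,365,350),(350,245,372,280))):
    a,b=blob("top",bt,f),blob("side",bs,f); print(nm,a,b); P=tri(a[0],b[0]); print(P)
blk=lambda h,S,v:(v<75)
gry=lambda h,S,v:(S<75)&(v>110)
for nm,f,z,b in(("pod",blk,.022,(320,270,390,370)),("jig",gry,.012,(485,250,570,370))):
    a=blob("top",b,f); bx=cv2.boxPoints(a[1]); print(nm,a); print(np.array([onz("top",p,z)[:2] for p in bx]).round(4))
A=cv2.resize(d["top"][165:240,200:370],(800,353),interpolation=3)
cv2.imwrite("pics/crop1.png",A[:,:,::-1])
E
```

```text
hook (array([352.68604651, 191.40697674]), ((352.8393859863281, 191.4415740966797), (15.207564353942871, 5.724195957183838), 19.98310661315918), np.int32(86)) (array([269.63709677, 246.90322581]), ((269.8299865722656, 246.68997192382812), (8.061017036437988, 15.839193344116211), 8.130102157592773), np.int32(124))
(array([ 0.55484091, -0.20626772,  0.20260938]), np.float64(0.00042553582132310604))
lever (array([221.36170213, 214.9893617 ]), ((221.40542602539062, 215.0675811767578), (15.617903709411621, 6.247161388397217), 9.462322235107422), np.int32(94)) (array([230.53846154, 165.03076923]), ((230.5, 164.5), (11.0, 5.0), 90.0), np.int32(65))
(array([0.49646774, 0.15097322, 0.1171403 ]), np.float64(0.0006159270565024606))
pod (array([227.66845638, 210.55838926]), ((225.85546875, 204.43931579589844), (26.914121627807617, 49.26653289794922), 8.746162414550781), np.int32(745))
[[0.4693 0.1961]
 [0.6228 0.1774]
 [0.6108 0.0933]
 [0.4577 0.1138]]
jig (array([334.24960506, 205.66034755]), ((338.3423156738281, 198.41152954101562), (36.13478469848633, 66.2178726196289), 15.255120277404785), np.int32(1266))
[[ 0.4774 -0.1253]
 [ 0.6835 -0.1842]
 [ 0.6538 -0.2958]
 [ 0.4491 -0.2338]]
```

View pics/crop1.png

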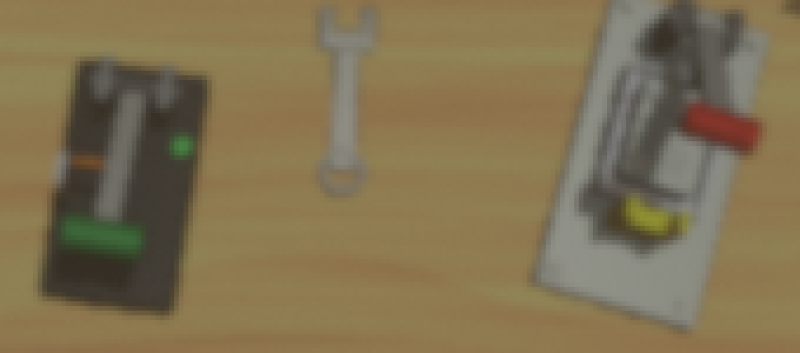

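The crop confirms it: black pod with green grip at left (100,235), wrench at (340,100), and jig at right with red grip (722,127) and yellow catch (655,215). Fit results:
- **Jig:** yaw ≈ -0.287, hook at ≈ 0.96 rad, grip at (0.555,-0.206,0.203).
- **Pod:** yaw ≈ -0.13, lever grip at (0.496,0.151).

I'll hold each bar by its ends, so it can rotate between the pads.

Units first: shifts go in shares of 75 cm and turns go in shares of 2 pi rad. So -69.8 cm / 75 = -0.9307, 30.8 cm / 75 = 0.4107, 0.177 rad / 6.2832 = 0.0282.

Emit:
{"op": "servo_tool", "data": {"moves": [[0,0,0.0533,0],[0.0133,-0.0133,0.0933,0],[0.4107,-0.9307,0.0933,0.0282],[0.4107,-0.9307,0.0933,0.0282],[0.4107,-0.9307,0.0933,0.0282],[0.4107,-0.9307,0.0933,0.0282],[0.4107,-0.9307,0.0933,0.0282],[0.4107,-0.9307,0.0933,0.0282],[0.4107,-0.9307,0.0933,0.0282],[0.4107,-0.9307,0.0933,0.0282],[0.4107,-0.9307,0.0933,0.0282],[0.4107,-0.9307,0.0933,0.0282],[0.4107,-0.9307,0.0933,0.0282],[0.4107,-0.9307,0.0933,0.0282],[0.4107,-0.9307,0.0933,0.0282],[0.4107,-0.9307,0.0933,0.0282],[0.4107,-0.9307,0.0933,0.0282],[0.4107,-0.9307,0.0933,0.0282],[0.4107,-0.9307,0.0933,0.0282],[0.4107,-0.9307,0.0933,0.0282]], "claw": 0}}

```text
time: 1.77
ee_pos: [0.5545, -0.2079, 0.3009]
tcp_rot: [180.0, -0.0, 163.5]
wrist_force: [1.2, 0.4, 0.5]
opening: 0.0857
grasp_force: 0.0
```

In the tool's units: -12 cm / 75 = -0.16, -11 cm / 75 = -0.1467.

Emit:
{"op": "servo_tool", "data": {"moves": [[0,0,-0.04,0],[0,0,-0.08,0],[0,0,-0.12,0],[0,0,-0.1467,0],[0,0,-0.16,0],[0,0,-0.16,0],[0,0,-0.16,0]]}}

```text
time: 2.35
ee_pos: [0.5542, -0.2056, 0.1819]
tcp_rot: [-180.0, -0.0, 163.5]
wrist_force: [0.6, 0.4, -0.1]
opening: 0.0857
grasp_force: 0.0
```

Emit:
{"op": "servo_tool", "data": {"moves": [[0,0,0,0],[0,0,0,0],[0,0,0,0],[0,0,0,0],[0,0,0,0],[0,0,0,0],[0,0,0,0],[0,0,0,0],[0,0,0,0],[0,0,0,0]], "claw": 1, "force": 20}}

```text
time: 3.18
ee_pos: [0.5542, -0.2066, 0.1826]
tcp_rot: [-179.9, 0.1, 163.5]
wrist_force: [-4.1, -4.4, 5.0]
opening: 0.0437
grasp_force: 24.4
```

```bash
python3 - <<'E'
from h import *
b=camera("side");cv2.imwrite("pics/s2.png",cv2.resize(b[200:330,200:360],(738,600),interpolation=3)[:,:,::-1])
# plan of grip along arc, world shifts in cm
yj=-.287; H=np.array([.643,-.2325,.072]); th0=.96
P=lambda t:np.array([-np.cos(yj)*np.cos(t),-np.sin(yj)*np.cos(t),np.sin(t)])*.158
for t in np.linspace(th0,0,13): print(round(t,2),((P(t)-P(th0))*100).round(2))
E
```

```text
0.96 [0. 0. 0.]
0.88 [-0.96  0.28 -0.77]
0.8 [-1.87  0.55 -1.61]
0.72 [-2.7   0.8  -2.52]
0.64 [-3.46  1.02 -3.51]
0.56 [-4.15  1.22 -4.55]
0.48 [-4.75  1.4  -5.65]
0.4 [-5.27  1.55 -6.79]
0.32 [-5.69  1.68 -7.97]
0.24 [-6.03  1.78 -9.19]
0.16 [ -6.27   1.85 -10.43]
0.08 [ -6.41   1.89 -11.68]
0.0 [ -6.46   1.91 -12.94]
```

View pics/s2.png

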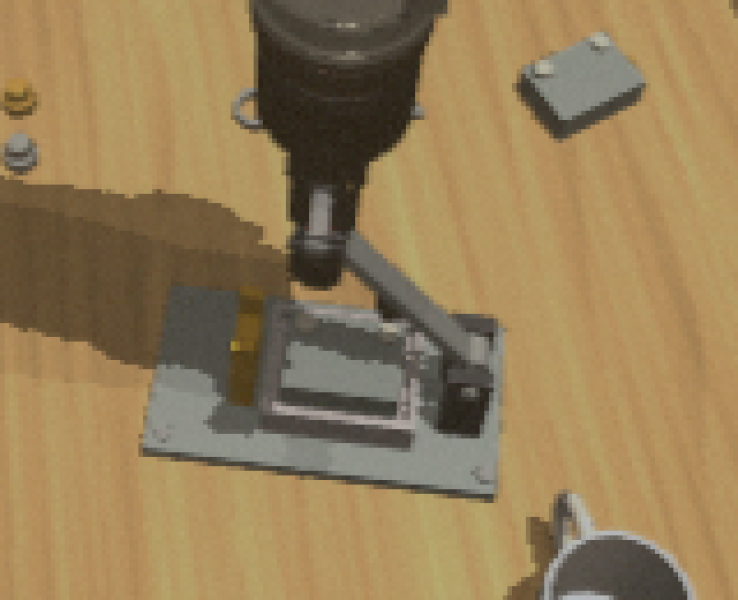

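The bar is held by its ends (opening 43.7 mm); the crop shows the fingers at (320,245) on the hook's free end. Now I'll follow the arc down.

In the tool's units: -12.2 cm / 75 = -0.1627, -5.65 cm / 75 = -0.0753.

Emit:
{"op": "servo_tool", "data": {"moves": [[-0.0067,0.002,-0.0053,0],[-0.0133,0.004,-0.0107,0],[-0.0253,0.0073,-0.0213,0],[-0.036,0.0107,-0.0333,0],[-0.0467,0.0133,-0.0467,0],[-0.0553,0.016,-0.0607,0],[-0.0633,0.0187,-0.0753,0],[-0.0707,0.0207,-0.0907,0],[-0.076,0.0227,-0.1067,0],[-0.08,0.024,-0.1227,0],[-0.084,0.0247,-0.1387,0],[-0.0853,0.0253,-0.1533,0],[-0.0853,0.0253,-0.1627,0],[-0.0853,0.0253,-0.1627,0]]}}

```text
time: 4.4
ee_pos: [0.4893, -0.1878, 0.0584]
tcp_rot: [-179.8, -0.1, 163.5]
wrist_force: [-5.5, -7.6, -0.7]
opening: 0.0436
grasp_force: 25.6
```

In the tool's units: -1 cm / 75 = -0.0133, -0.8 cm / 75 = -0.0107.

Emit:
{"op": "servo_tool", "data": {"moves": [[0,0,-0.004,0],[0,0,-0.008,0],[0,0,-0.0107,0],[0,0,-0.0133,0],[0,0,-0.0133,0],[0,0,-0.0133,0]]}}

```text
time: 4.9
ee_pos: [0.4894, -0.1879, 0.052]
tcp_rot: [-179.8, 0.0, 163.5]
wrist_force: [-15.7, -3.6, 19.6]
opening: 0.0435
grasp_force: 28.2
```

Upward force is 20 N and z has stopped where predicted, so the hook is on its stop. I'll release, lift away and check.

In the tool's units: 18 cm / 75 = 0.24, 14 cm / 75 = 0.1867.

Emit:
{"op": "servo_tool", "data": {"moves": [[0,0,0.004,0],[0,0,0.004,0],[0,0,0.004,0],[0,0,0.004,0],[0,0,0.004,0],[0,0,0.004,0],[0,0,0.004,0],[0,0,0.04,0],[0,0,0.08,0],[0,0,0.1333,0],[0,0,0.1867,0],[0,0,0.24,0]], "claw": 0}}

```text
time: 5.9
ee_pos: [0.4898, -0.1865, 0.2309]
tcp_rot: [180.0, -0.0, 163.5]
wrist_force: [1.5, -0.2, 0.2]
opening: 0.0859
grasp_force: 0.0
```

In the tool's units: 33.9 cm / 75 = 0.452, 31 cm / 75 = 0.4133, 0.152 rad / 6.2832 = 0.0242.

Emit:
{"op": "servo_tool", "data": {"moves": [[0,0.0533,0.0267,0],[0,0.1067,0.0533,0.0032],[0,0.16,0.0533,0.008],[0.0093,0.2133,0.0533,0.0127],[0.0093,0.2667,0.0533,0.0191],[0.0093,0.32,0.0533,0.0242],[0.0093,0.3733,0.0533,0.0242],[0.0093,0.4133,0.0533,0.0242],[0.0093,0.452,0.0533,0.0242],[0.0093,0.452,0.0533,0.0242],[0.0093,0.452,0.0533,0.0242]]}}

```text
time: 6.82
ee_pos: [0.497, 0.1536, 0.2689]
tcp_rot: [-180.0, -0.0, 172.4]
wrist_force: [-0.2, 0.6, 1.2]
opening: 0.0856
grasp_force: 0.0
```

```bash
python3 - <<'E'
from h import *
t=camera("top");b=camera("side");o=get_obs();print(o["time"],o["ee_pos"],o["tcp_rot"])
def cen(im,box,lo):
    x0,y0,x1,y1=box;h=cv2.cvtColor(im[y0:y1,x0:x1],cv2.COLOR_RGB2HSV).astype(int);H,S,V=h[...,0],h[...,1],h[...,2]
    m=((H<8)|(H>172))&(S>130)&(V>60)
    _,l,st,c=cv2.connectedComponentsWithStats(m.astype(np.uint8));i=1+np.argmax(st[1:,4]);print(st[i]);return c[i]+[x0,y0]
E=(.643-.158*np.cos(.287),-.2325+.158*np.sin(.287),.072); print(proj("top",E),proj("side",E))
a,c=cen(t,(305,170,375,240),0),cen(b,(225,225,300,315),0);print(a,c,tri(a,c))
cv2.imwrite("pics/s3.png",cv2.resize(b[120:320,200:360],(480,600),interpolation=3)[:,:,::-1])
E
```

```text
6.9167 [0.49721861 0.15197087 0.26920858] [-1.79981888e+02 -9.15723537e-03  1.72230673e+02]
[336.08549461 219.54755953] [242.88545557 268.81215835]
[25 45 13  9 70]
[ 14  36   9  16 102]
[335.7        219.15714286] [242.87254902 268.17647059] (array([ 0.49205649, -0.18642851,  0.07309811]), np.float64(0.0009006965075570351))
```

View pics/s3.png

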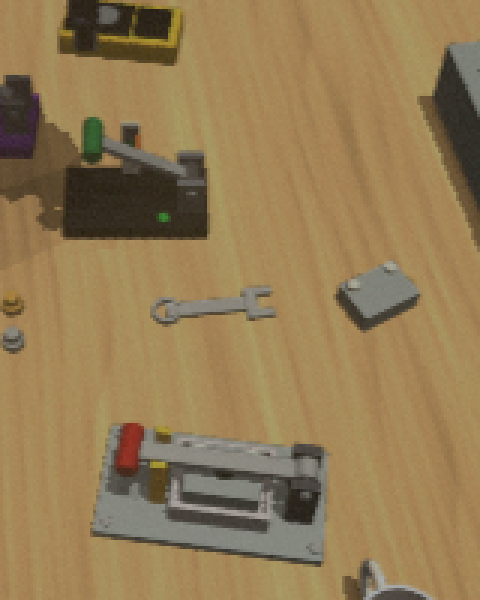

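The crop shows the hook lying level in the catch, with the red grip at (130,447) between the hinge and the yellow prongs. Triangulated grip height is 73 mm (72 expected), so it is home. Now the lever.

In the tool's units: -17.8 cm / 75 = -0.2373, -17 cm / 75 = -0.2267.

Emit:
{"op": "servo_tool", "data": {"moves": [[-0.0013,-0.0013,-0.0533,0],[-0.0013,-0.0013,-0.1067,0],[-0.0013,-0.0013,-0.16,0],[-0.0013,-0.0013,-0.2,0],[-0.0013,-0.0013,-0.2267,0],[-0.0013,-0.0013,-0.2373,0],[-0.0013,-0.0013,-0.2373,0],[-0.0013,-0.0013,-0.2373,0]]}}

```text
time: 7.58
ee_pos: [0.4967, 0.1507, 0.0924]
tcp_rot: [180.0, 0.1, 172.2]
wrist_force: [0.3, -0.0, 0.1]
opening: 0.0851
grasp_force: 0.0
```

Emit:
{"op": "servo_tool", "data": {"moves": [[0,0,0,0],[0,0,0,0],[0,0,0,0],[0,0,0,0],[0,0,0,0],[0,0,0,0],[0,0,0,0],[0,0,0,0],[0,0,0,0],[0,0,0,0]], "claw": 1, "force": 50}}

```text
time: 8.42
ee_pos: [0.4966, 0.1509, 0.0926]
tcp_rot: [-180.0, 0.1, 172.2]
wrist_force: [-2.9, -4.8, 5.9]
opening: 0.049
grasp_force: 54.8
```

In the tool's units: -2.8 cm / 75 = -0.0373, -2.6 cm / 75 = -0.0347.

Emit:
{"op": "servo_tool", "data": {"moves": [[-0.002,0.0003,-0.004,0],[-0.004,0.0005,-0.0093,0],[-0.0067,0.0009,-0.0147,0],[-0.0087,0.0011,-0.02,0],[-0.0107,0.0013,-0.0253,0],[-0.0127,0.0016,-0.0307,0],[-0.014,0.0017,-0.0347,0],[-0.0147,0.0019,-0.0373,0],[-0.0147,0.0019,-0.0373,0],[-0.0147,0.0019,-0.0373,0],[-0.0147,0.0019,-0.0373,0],[-0.0147,0.0019,-0.0373,0],[-0.0147,0.0019,-0.0373,0]]}}

```text
time: 9.5
ee_pos: [0.4859, 0.1524, 0.0654]
tcp_rot: [-180.0, 0.2, 172.2]
wrist_force: [-4.8, -5.3, 11.7]
opening: 0.0496
grasp_force: 58.0
```

```bash
python3 - <<'E'
from h import *
b=camera("side");o=get_obs();print(o["time"],o["ee_pos"],o["wrist_force"],o["grasp_force"])
A=b[130:230,205:285];C=b[250:330,220:320]
t=camera("top")[170:240,195:265]
cv2.imwrite("pics/s4.png",np.hstack([cv2.resize(x,(400,500),interpolation=3) for x in(A,t)])[:,:,::-1])
E
```

```text
9.55 [0.48593445 0.15242148 0.06536278] [-4.46776295 -4.55086176 11.52724668] 57.99716591835022
```

View pics/s4.png

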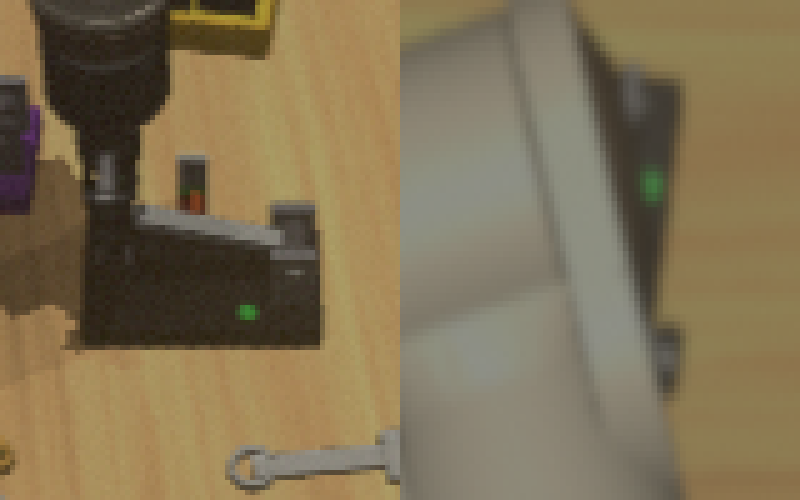

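The crop shows the fingers on the lever grip (110,190) and the orange pointer (195,200) at the green band of the scale. I'll check the lever's slope numerically against projections.

```bash
python3 - <<'E'
from h import *
y=-.13;c=np.array([.54,.145,0]);R=np.array([[np.cos(y),-np.sin(y),0],[np.sin(y),np.cos(y),0],[0,0,1]])
def slope(l,base=.055):
    f=lambda r:proj("side",c+R@[.06-r*np.cos(.5-l),0,.055+r*np.sin(.5-l)])
    a,b=f(.1),f(.03); return (b[1]-a[1])/(b[0]-a[0])
for l in(0,.15,.2,.25,.3,.35):print(l,round(slope(l),3))
def meas(im,nm,x0,x1,y0,y1):
    g=cv2.cvtColor(im,cv2.COLOR_RGB2GRAY)[y0:y1,x0:x1].astype(float)
    S=cv2.cvtColor(im,cv2.COLOR_RGB2HSV)[y0:y1,x0:x1,1]
    m=(S<60)&(g>75); ys=[np.flatnonzero(m[:,i]).mean() if m[:,i].any() else np.nan for i in range(x1-x0)]
    k=~np.isnan(ys); p=np.polyfit(np.arange(x1-x0)[k],np.array(ys)[k],1);print(nm,np.round(ys,1),p[0])
meas(np.load("im.npz")["side"],"start",240,258,160,185)
meas(camera("side"),"now",234,258,168,182)
E
```

```text
0 0.362
0.15 0.239
0.2 0.201
0.25 0.165
0.3 0.13
0.35 0.096
start [ 9.   7.8  7.8  8.5  8.6  8.5 11.5 11.5 12.  12.5 12.5 13.  13.5 14.
 14.5 14.5 15.  15.5] 0.48111455108359125
now [4.5 4.5 5.  5.  5.  5.5 5.5 5.5 6.  6.  6.5 6.5 6.5 6.5 7.  7.  7.5 7.5
 7.5 8.  8.  8.5 8.5 8.5] 0.18108695652173915
```

The measured slope of 0.181 gives a lever angle of about 0.23 rad, and the arm's travel gives about 0.245. Both are inside the band, and the time is under 10 s, so I'm handing in.

```bash
python3 -c "
from workcell import *
print(job_done())"
```

```text
the job is handed in; nothing more can be done
None
```

The job is handed in: the hook is home in its catch, and the gripper is holding the green-grip lever at about half way (0.23–0.25 rad by my measurements); no verdict came back.

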